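# Swap the failed surge-arrester cartridge

## Task

One of the three plug-in surge cartridges on the distribution board has failed: its window shows red. Squeeze in its sprung orange tab to unlatch it, lift it straight out of its base and put it in the grey scrap tray; then plug the fresh cartridge that stands on the bench into the empty bay, tab the same way round as its neighbours, fully home so that its tab springs out again and locks. Leave the two healthy cartridges in place, and do not shift the old breaker in the tray or the tape and carton beside the fresh cartridge.

Things in the scene. Friction and masses are not known exactly. Their poses are not given: they have to be found in the camera images.
- spent_center (a point): Centre of the failed cartridge (red window on top), which starts latched in a bay. 61 mm high, this point 30.5 mm over its underside. Axes: z up, x towards its orange tab, y along the rail. Lower half: black plug 37 x 28 mm (x, y), 30 mm deep in the bay. Upper half: light grey head 45 x 33 mm, standing free above the base, its ribbed back at x = -22.5 mm. About 0.155 kg.
- spent_tab (a point): Middle of the outer face of the failed cartridge's orange tab, a paddle 19 mm wide (y) and 23 mm high; as built 30 mm along +x and 13.5 mm up from the cartridge's centre. Tab and back are pinched together across x: 52.5 mm apart with the tab out, 45.5 mm squeezed. Below, the tab carries the hook that catches under a ledge in the bay.
- tab_spent (a joint): Travel of the failed cartridge's tab (m): 0 sprung out (latched when in a bay), 0.007 fully pressed, then 0.5 mm proud of the head. The spring takes 6 N to start, 13 N to press fully. It must go almost fully in to free the hook, and stay in while the cartridge is lifted out.
- fresh_center (a point): Centre of the fresh cartridge (green window), same make, size, axes and tab as the failed one; this point is 30.5 mm over its underside. It starts upright on the bench, left or right of the board, tab pointing roughly away from the robot (yaw within 0.8 rad). The lowest 7 mm of its plug taper by 3.5 mm a side.
- fresh_tab (a point): Middle of the outer face of the fresh cartridge's orange tab; shape and place as on the failed cartridge.
- tab_fresh (a joint): Travel of the fresh cartridge's tab (m), spring and hook as for the failed one. Squeezed flat, it stays clear while the cartridge goes into a bay; let go with the cartridge fully down, it springs out under the ledge and locks.
- good1_center (a point): Centre of a healthy cartridge (green window), latched in a bay; same make and size. To be left in place.
- good2_center (a point): Centre of the other healthy cartridge (green window), latched in a bay; same make and size. To be left in place.
- board: Distribution board fixed flat on the bench: white plate 170 x 300 x 12 mm (x, y, z), origin under its centre, z up, rail along y. Grey trunking 48 mm high on both long edges (|x| 57 to 83). On the rail: tall power supply y -133 to -93 mm, top 115 mm over the bench; dark surge-arrester base y -91 to 21, top face 62 mm high over |x| < 34, lower beyond; switch and breakers y 23 to 131, up to 87 mm.
- bay1 (a point): Mouth centre of the bay beside the power supply, 62 mm over the bench; axes as the board. Bay 40.4 x 32 mm (x, y; 1.5 and 2 mm clear of the plug each side), 30 mm deep, mouth bevelled 1.5 mm, catch ledge on its +x side. A seated cartridge has its centre on this point, its x along this x. Bays are 36 mm apart in y, heads 3 mm apart.
- bay2 (a point): Mouth centre of the middle bay; as bay1.
- bay3 (a point): Mouth centre of the bay beside the two-pole switch; as bay1.
- tray: Grey open scrap tray fixed to the bench, 250 x 160 x 40 mm (x, y, z), walls and floor 4 mm; origin under its centre, z up. It stands left or right of the board, the fresh cartridge on the other side.
- old_breaker: Old breaker lying flat and loose in the tray, 73 x 88 mm (x, y) and 18 mm thick; origin under its centre, axes as the tray's. To be left where it lies.
- tape: Yellow roll of insulating tape lying beside the fresh cartridge, 62 mm across, 19 mm high, origin under its centre. Not to be shifted.
- carton: Cardboard carton standing beside the fresh cartridge, 52 x 46 x 78 mm (x, y, z), origin under its centre. Not to be shifted.
Mind the look-alikes: they are no part of the job. Leave any purple look-alike of the part that bears fresh_center alone.

How it is judged:
By the outcome, as a careful person would: the job done as asked, in the order asked, and still so for the second after the job is handed in, with the robot touching nothing.
It also fails if it takes over 67 s, if anything falls off the work surface, if the arm or the gripper's body presses on something with over 40 N, if the wrist force passes 120 N, or if a joint passes its speed limit or range.

## Robot

A 6-joint arm with a two-finger parallel gripper is mounted at the origin on the work surface. World frame = base frame: x ahead of the robot, y to its left, z up, the work surface at z = 0. Lengths are in mm, angles in rad, forces in N, time in s.
With the tool pointing down it reaches from about 350 to 775 mm from the base axis. Payload 7.3 kg.
Tool frame: the origin (TCP) lies on the centre line of the jaws, within the pads' length; the fingertips stand 22 mm ahead of it and the grasp point (between the pads) lies 3 mm ahead of it (bot.finger_overhang is the distance from the TCP to the fingertips, in mm); y points along the fingers, z is the direction in which the jaws open and shut, and the axes are right-handed (so a half turn about y gives the same grasp; the last joint's range is limited). The gripper opens to 92 mm and grips with 3 to 60 N. Pads are 19 mm wide; open, the fingers measure 130 mm over their backs; the gripper's body (75 mm by 190 mm) begins 47 mm behind the grasp point.
Start: joints at [1.107, 0.342, 1.524, -0, 1.275, -0.146], TCP at [164.035, 498.734, 248.741] pointing down, gripper open.
Joint ranges: [-2.53, 2.53], [-0.77, 2.02], [0.04, 2.7], [-1, 4.14], [0.28, 2.66], [-3.11, 3.11]. Speed limits (rad/s): [2.57, 2.57, 3.14, 3.14, 3.14, 3.14].

## Interface

Orientations are given as [roll, pitch, yaw] about the fixed x, y, z axes, in that order (R = Rz(yaw) Ry(pitch) Rx(roll)).
In Python, from plant import bot, viewer, find_in, spot_point gives the robot as it stands.
- The arm moves only by the tool send_rows, never from a script. Its argument "moves" is a list of rows, each a list of 3 entries, a list of its own where there are three numbers: the shift along the tool's x, y, z in mm, then the turn, a rotation vector about the tool's x, y, z in degrees, then the finger opening in mm, from 0 to 91.8. A call has 1 to 20 rows; each row shifts and turns the pose as measured when the row begins, along the tool's axes as they then stand; what a row does not reach is not made up. A row lasts 1/8 s, in which the tool goes at most 62.5 mm and 10.7 degrees, less where a joint would pass 70% of its speed; a pose out of reach is approached as far as the arm can. A call with a gripper value outside its range is refused whole. The fingers move at their own pace and stop on an object; the grip force is fixed at half the most. Time passes only in rows, so rows that do not move let the fingers close. It gives the time, the measured TCP pose, the force and the opening at its end, in the units of the state.
- bot.get_obs(): the state, without advancing time (a new reading comes with each control period).
- viewer.capture(name): name is "scene" or "top" or "wrist"; returns the picture (384x512x3 uint8, blue, green, red); there is no depth.
- viewer.camera_model(name): a dict with "fx", "fy", "cx", "cy" (pixels), "rvec" (rotation vector, rad) and "tvec" (3), from world to camera coordinates, as OpenCV has them. Camera axes: x right, y down, z forward; pixel columns grow to the right and rows downward; lengths in mm; the calibration is good to about 2 mm. The wrist camera is an equidistant fisheye: a pixel r from the principal point sees the ray r / f radians off the axis. A picture is of the moment at which its call begins: read the wrist's pose just before it. camera_model takes no time and is no camera call; for the wrist camera it gives the pose at the moment of the call.
- bot.close_job(): hands the job in, once; it reports no verdict.
Trained networks look in the newest picture that a camera, given by its name, has taken for a name from the list of things; names that differ only in an ending like _2 or _b are one class to them, and where a whole thing is asked for, a point or a joint stands for the part that bears it (a point fixed in the world has none). Each returns a list of dicts, best first, with "conf" (0 to 1); they miss things now and then, are a little off and sometimes report something else, mostly with a low value. They report only what shows in the picture. A call takes as long as a camera call. They do not tell look-alikes from the thing itself.
- find_in(camera, thing): "extent" ([centre column, centre row, width, height] in pixels, round what is visible of it).
- spot_point(camera, thing): "point" ([column, row] in pixels: a listed point, or the origin of a listed thing).
The state is a dict: "time": time; "joint_positions": joint angles; "dq": joint speeds; "tau": joint torques, N m; "tool_pos": TCP position; "tcp_rot": TCP orientation; "contact_force": force on the tool from outside, world axes, zero at the start; "moment": the same for the moment, N m; "grip_width": finger opening in mm.
Only numpy, scipy, OpenCV 4.12 (cv2) and the standard library are available. Lean on these libraries where they do the work, as an engineer would, in place of code of your own. Each camera call takes 0.05 s, during which the arm holds its last target.

## Working session

There is one attempt and no reset: what is moved stays moved. The work goes in short steps, Python scripts to look and compute and a tool call to move; the robot and the scene stay as the last step left them, time stands still between calls to the robot, and variables do not carry over. Pictures are saved under pics/ and viewed, and the job is handed in when it is done.

Besides the shell and the picture viewer there is one more tool, called after "Request:" as name([rows], argument=value, ...), one row to a line, values as JSON. send_rows: Moves the arm, as the interface text tells. Its arguments: {"type":"object","properties":{"moves":{"type":"array","items":{"type":"array"}}},"required":["moves"]}

```bash
mkdir -p pics; ls; python3 - <<'E'
from plant import bot, viewer, find_in, spot_point
import cv2
print(bot.get_obs())
for n in ("scene","top","wrist"):
    im=viewer.capture(n); cv2.imwrite(f"pics/{n}0.png",im)
    print(n,viewer.camera_model(n))
E
```

```text
pics
{'time': 0.0, 'joint_positions': array([ 1.10701574e+00,  3.42749893e-01,  1.52498977e+00, -2.23216756e-05,
        1.27540117e+00, -1.45999495e-01]), 'dq': array([-0.00121734, -0.00031721, -0.00010293,  0.00065218, -0.00031364,
       -0.00068762]), 'tau': array([-1.49016258e-03, -4.31244743e+01, -2.44213915e+01,  7.17689632e-02,
        5.60668192e-02, -1.29907166e-04]), 'tool_pos': array([163.86191882, 498.390953  , 248.04034485]), 'tcp_rot': array([-1.57233114e+00,  2.04112980e-04, -3.17774735e-01]), 'contact_force': array([-0.03490158, -0.30367532,  0.09280774]), 'moment': array([ 0.00229063, -0.01801841,  0.00954641]), 'grip_width': 92.1003701241044}
scene {'fx': 390.5887249055891, 'fy': 390.5887249055891, 'cx': 262.25474504507196, 'cy': 191.60415451172213, 'rvec': array([ 1.81415589,  1.56257655, -0.70370563]), 'tvec': array([ -71.95404249, -284.20032432, 1771.52933028])}
top {'fx': 415.848829866793, 'fy': 415.848829866793, 'cx': 254.21474141530362, 'cy': 191.50528110705488, 'rvec': array([ 2.20302506, -2.18798475,  0.05760297]), 'tvec': array([  15.72568975,  549.94088456, 1132.84438304])}
wrist {'fx': 297.3186396354542, 'fy': 297.3186396354542, 'cx': 256.9320332218176, 'cy': 190.5696068900324, 'rvec': array([-2.37389139, -1.71905226, -0.21345975]), 'tvec': array([-523.44633654,  -30.73846625,  389.20042165])}
```

View pics/scene0.png

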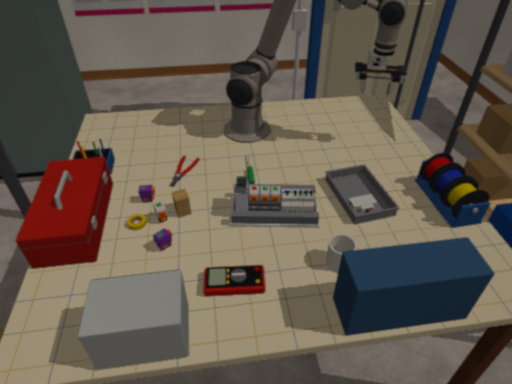

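View pics/top0.png

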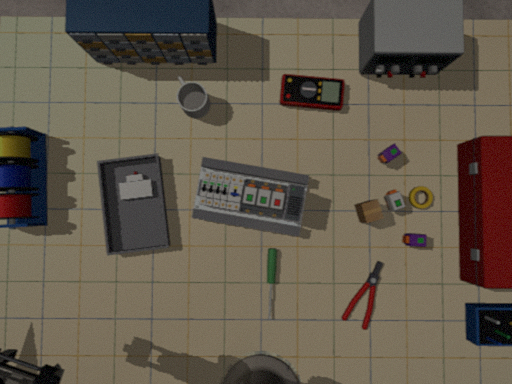

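View pics/wrist0.png

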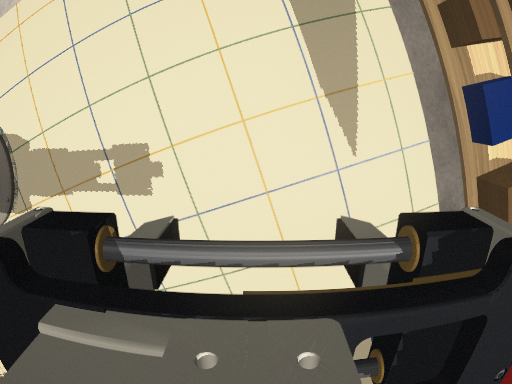

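Top view: the board is around (250,197) with three cartridges at about (250,196), (263,199) and (277,202), and the tray is at left (135,203). The fresh candidates are the white one at (396,201) and purple ones at (390,154) and (415,240). I'll confirm them in enlarged crops and measure.

```bash
cat > h.py <<'E'
import numpy as np, cv2
from scipy.spatial.transform import Rotation as Rn
from scipy.optimize import least_squares
def RT(m): return Rn.from_rotvec(m['rvec']).as_matrix(), np.array(m['tvec'])
def proj(m,P,fish=False):
    R,t=RT(m); p=np.atleast_2d(P)@R.T+t
    if not fish: return np.c_[m['fx']*p[:,0]/p[:,2]+m['cx'], m['fy']*p[:,1]/p[:,2]+m['cy']]
    r=np.hypot(p[:,0],p[:,1]); th=np.arctan2(r,p[:,2]); k=th/np.maximum(r,1e-9)
    return np.c_[m['fx']*k*p[:,0]+m['cx'], m['fy']*k*p[:,1]+m['cy']]
def ray(m,uv,fish=False):
    R,t=RT(m); x=(uv[0]-m['cx'])/m['fx']; y=(uv[1]-m['cy'])/m['fy']
    if fish:
        r=np.hypot(x,y); s=np.sin(r)/max(r,1e-9); d=np.array([x*s,y*s,np.cos(r)])
    else: d=np.array([x,y,1.])
    return -R.T@t, R.T@d
def atz(m,uv,z,fish=False):
    c,d=ray(m,uv,fish); return c+d*(z-c[2])/d[2]
E
python3 - <<'E'
from plant import bot, viewer, find_in, spot_point
from h import *
M={n:viewer.camera_model(n) for n in("scene","top")}
Z=dict(spent_center=62,good1_center=62,good2_center=62,fresh_center=30.5,spent_tab=75.5,fresh_tab=44,bay1=62,bay2=62,bay3=62,board=0,tray=0,old_breaker=4,tape=0,carton=0)
for n in("top","scene"):
    im=viewer.capture(n)
    for k,z in Z.items():
        for d in spot_point(n,k)[:3]:
            print(n,k,round(d['conf'],2),np.round(d['point'],1),atz(M[n],d['point'],z).round(1))
im=cv2.imread('pics/top0.png')
a=cv2.resize(im[150:245,185:315],None,fx=4,fy=4,interpolation=cv2.INTER_CUBIC)
b=cv2.resize(im[140:255,345:445],None,fx=4,fy=4,interpolation=cv2.INTER_CUBIC)
cv2.imwrite('pics/ca.png',a);cv2.imwrite('pics/cb.png',b)
E
```

```text
top spent_center 0.68 [278.9 200.3] [524.5 -45.8  62. ]
top spent_center 0.29 [136.9 202.9] [515.1 328.9  62. ]
top good1_center 0.56 [265.  197.2] [532.5  -9.1  62. ]
top good2_center 0.81 [249.6 195.9] [535.6  31.6  62. ]
top fresh_center 0.87 [390.5 204.7] [ 515.6 -350.8   30.5]
top fresh_center 0.78 [387.6 158.8] [ 640.9 -344.2   30.5]
top fresh_center 0.7 [413.6 240. ] [ 420.6 -412.3   30.5]
top spent_tab 0.69 [253.3 197.2] [531.8  21.8  75.5]
top spent_tab 0.42 [276.6 185.4] [563.  -38.9  75.5]
top fresh_tab 0.55 [405.3 243.1] [ 413.1 -384.9   44. ]
top fresh_tab 0.53 [389.8 188.1] [ 560. -345.   44.]
top fresh_tab 0.5 [378.1 160.8] [ 633.5 -314.1   44. ]
top bay1 0.95 [248.  193.4] [542.2  35.9  62. ]
top bay1 0.79 [261.6 195.1] [ 5.38e+02 -1.00e-01  6.20e+01]
top bay1 0.62 [277. 200.] [525.3 -40.8  62. ]
top bay2 0.95 [248.  193.4] [542.2  35.9  62. ]
top bay2 0.79 [261.6 195.1] [ 5.38e+02 -1.00e-01  6.20e+01]
top bay2 0.62 [277. 200.] [525.3 -40.8  62. ]
top bay3 0.95 [248.  193.4] [542.2  35.9  62. ]
top bay3 0.79 [261.6 195.1] [ 5.38e+02 -1.00e-01  6.20e+01]
top bay3 0.62 
[... 879 characters left out ...]
 [275.3 193.8] [527.1  36.6  62. ]
scene bay1 0.92 [253.7 197.1] [533.3 -39.1  62. ]
scene bay1 0.85 [260.9 193.3] [517.4 -12.   62. ]
scene bay2 0.96 [275.3 193.8] [527.1  36.6  62. ]
scene bay2 0.92 [253.7 197.1] [533.3 -39.1  62. ]
scene bay2 0.85 [260.9 193.3] [517.4 -12.   62. ]
scene bay3 0.96 [275.3 193.8] [527.1  36.6  62. ]
scene bay3 0.92 [253.7 197.1] [533.3 -39.1  62. ]
scene bay3 0.85 [260.9 193.3] [517.4 -12.   62. ]
scene board 0.97 [273.7 207.5] [529.3  32.4   0. ]
scene tray 0.73 [354.7 196.1] [511.8 336.7  -0. ]
scene old_breaker 0.93 [362.6 204.7] [564.5 347.3   4. ]
scene tape 0.51 [138.3 223.5] [ 541.3 -432.9    0. ]
scene carton 0.79 [183.5 212.6] [ 509.8 -282.5    0. ]
```

View pics/ca.png

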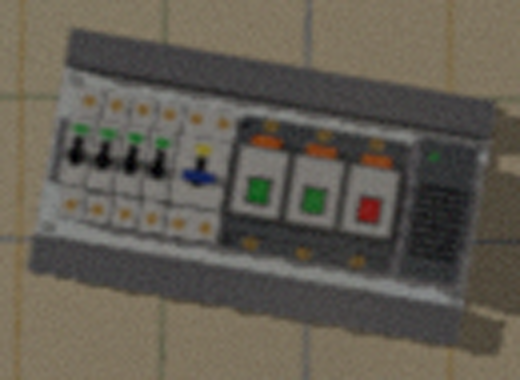

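View pics/cb.png

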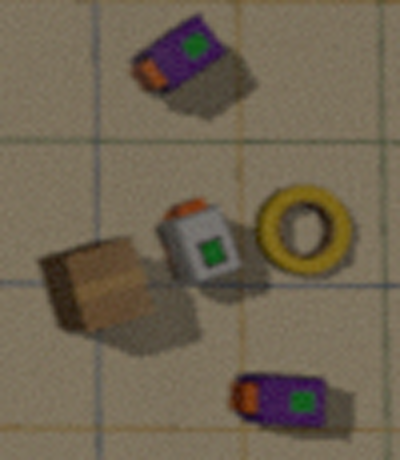

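```bash
python3 - <<'E'
from plant import bot, viewer
from h import *
o=bot.get_obs(); m=viewer.camera_model('wrist'); R,t=RT(m)
Rt=Rn.from_euler('xyz',o['tcp_rot']).as_matrix()
print('cam in tool',Rt.T@(-R.T@t-o['tool_pos']),'\naxes(cols)',(Rt.T@R.T).round(3))
T=viewer.camera_model('top')
# board trunking edge, crop a (scale4, offset 185,150)
a=lambda u,v:(185+u/4,150+v/4)
p,q=atz(T,a(75,30),48),atz(T,a(495,100),48); print(p,q,np.arctan2(-(p-q)[0],(p-q)[1]))
p,q=atz(T,a(33,270),48),atz(T,a(462,350),48); print(p,q,np.arctan2(-(p-q)[0],(p-q)[1]))
for n,(u,v) in dict(g1=(262,178),g2=(313,185),sp=(371,197)).items(): print(n,atz(T,a(u,v),92.5))
b=lambda u,v:(345+u/4,140+v/4)
print('fresh top',atz(T,b(211,248),61)); print('back corners',atz(T,b(195,282),61),atz(T,b(240,265),61))
E
```

```text
cam in tool [ -66.38813035 -135.61987502   -0.79410626] 
axes(cols) [[-0.     0.969  0.247]
 [ 0.001 -0.247  0.969]
 [ 1.     0.    -0.001]]
[638.67147699 155.7910341   48.        ] [ 593.41642471 -126.49742288   48.        ] -0.15896230944505446
[477.50405864 181.69247709  48.        ] [ 426.31361651 -104.5400056    48.        ] -0.1769712314998187
g1 [537.99491563  29.02248629  92.5       ]
g2 [533.72072778  -3.75725906  92.5       ]
sp [526.26782542 -41.0310409   92.5       ]
fresh top [ 522.22852419 -360.04503614   61.        ]
back corners [ 499.71059753 -349.23316881   61.        ] [ 511.13080731 -379.07908575   61.        ]
```

```bash
cat >> h.py <<'E'
def plan(o,target,yaw,n,grip):
    """rows (tool-frame) from present pose to target, tool kept vertical"""
    p=np.array(o['tool_pos']); R=Rn.from_euler('xyz',o['tcp_rot'])
    Rg=Rn.from_euler('xyz',[-np.pi/2,0,yaw]); 
    w=(R.inv()*Rg).as_rotvec()
    for i in range(n):
        Ri=R*Rn.from_rotvec(w*i/n)
        d=Ri.inv().apply((np.array(target)-p)/n)
        print([d.round(1).tolist(),np.degrees(w/n).round(2).tolist(),grip])
def st():
    from plant import bot
    o=bot.get_obs(); print('t %.2f'%o['time'],'p',o['tool_pos'].round(1),'rpy',o['tcp_rot'].round(3),'F',o['contact_force'].round(1),'g %.1f'%o['grip_width'],'q',o['joint_positions'].round(2)); return o
E
python3 - <<'E'
from h import *
o=st(); plan(o,[520,-45,240],-1.739,15,80)
E
```

```text
t 1.65 p [164.  498.7 248.7] rpy [-1.571 -0.    -0.318] F [ 0.1 -1.3 -0.1] g 91.7 q [ 1.11  0.34  1.52  0.    1.28 -0.15]
[[33.9, 0.6, -27.0], [-0.0, 5.43, -0.0], 80]
[[36.3, 0.6, -23.7], [-0.0, 5.43, -0.0], 80]
[[38.4, 0.6, -20.2], [-0.0, 5.43, -0.0], 80]
[[40.1, 0.6, -16.4], [-0.0, 5.43, -0.0], 80]
[[41.5, 0.6, -12.6], [-0.0, 5.43, -0.0], 80]
[[42.5, 0.6, -8.6], [-0.0, 5.43, -0.0], 80]
[[43.1, 0.6, -4.5], [-0.0, 5.43, -0.0], 80]
[[43.3, 0.6, -0.4], [-0.0, 5.43, -0.0], 80]
[[43.2, 0.6, 3.7], [-0.0, 5.43, -0.0], 80]
[[42.6, 0.6, 7.7], [-0.0, 5.43, -0.0], 80]
[[41.7, 0.6, 11.7], [-0.0, 5.43, -0.0], 80]
[[40.4, 0.6, 15.6], [-0.0, 5.43, -0.0], 80]
[[38.8, 0.6, 19.4], [-0.0, 5.43, -0.0], 80]
[[36.7, 0.6, 23.0], [-0.0, 5.43, -0.0], 80]
[[34.4, 0.6, 26.3], [-0.0, 5.43, -0.0], 80]
```

Request:
send_rows([
  [[34,0.6,-27],[0,5.43,0],80],
  [[36,0.6,-24],[0,5.43,0],80],
  [[38,0.6,-20],[0,5.43,0],80],
  [[40,0.6,-16],[0,5.43,0],80],
  [[41.5,0.6,-12.6],[0,5.43,0],80],
  [[42.5,0.6,-8.6],[0,5.43,0],80],
  [[43,0.6,-4.5],[0,5.43,0],80],
  [[43.3,0.6,0],[0,5.43,0],80],
  [[43.2,0.6,3.7],[0,5.43,0],80],
  [[42.6,0.6,7.7],[0,5.43,0],80],
  [[41.7,0.6,11.7],[0,5.43,0],80],
  [[40.4,0.6,15.6],[0,5.43,0],80],
  [[38.8,0.6,19.4],[0,5.43,0],80],
  [[36.7,0.6,23],[0,5.43,0],80],
  [[34.4,0.6,26],[0,5.43,0],80],
  [[0,0,0],[0,0,0],80],
])

```text
time: 3.65
tool_pos: [520.1, -68.7, 240.7]
tcp_rot: [-1.564, 0.004, -1.785]
contact_force: [-0.0, 0.8, 0.2]
grip_width: 79.9
```

```bash
python3 - <<'E'
from plant import bot, viewer, find_in, spot_point
from h import *
o=st(); m=viewer.camera_model('wrist'); im=viewer.capture('wrist'); cv2.imwrite('pics/w1.png',im)
np.save('m1.npy',m,allow_pickle=True)
for k,z in dict(spent_center=62,good1_center=62,good2_center=62,spent_tab=75.5,bay1=62,board=0).items():
    for d in spot_point('wrist',k)[:3]: print(k,round(d['conf'],2),np.round(d['point'],1),atz(m,d['point'],z,True).round(1))
E
```

```text
t 3.65 p [520.1 -68.7 240.7] rpy [-1.564  0.004 -1.785] F [-0.   0.8  0.2] g 79.9 q [-0.28  0.34  1.54  0.01  1.25 -0.07]
spent_center 0.61 [252.1 151.3] [522.  -39.6  62. ]
good1_center 0.69 [251.6 117.1] [529.3  -4.   62. ]
good2_center 0.65 [250.8  84.6] [535.8  29.9  62. ]
spent_tab 0.58 [282.6 150.3] [553.  -43.7  75.5]
board 0.92 [252.6  92.5] [536.5  26.5   0. ]
```

View pics/w1.png

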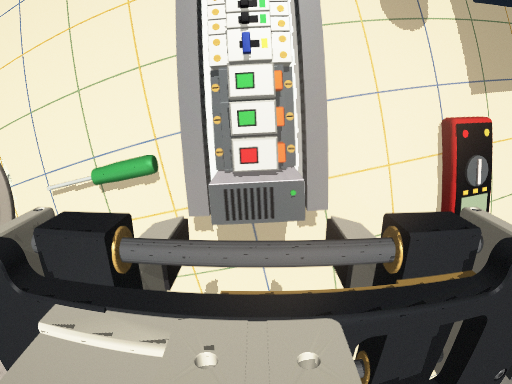

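```bash
python3 - <<'E'
from h import *
im=cv2.imread('pics/w1.png')
c=cv2.resize(im[60:180,200:310],None,fx=5,fy=5,interpolation=cv2.INTER_CUBIC)
# overlay of predicted head tops from a coarse guess
m=np.load('m1.npy',allow_pickle=True).item()
def heads(x,y,b):
    L=[]
    for k in range(3):
        for sx,sy in((-1,-1),(-1,1),(1,1),(1,-1)): L.append([sx*22.5,36*k+sy*16.5])
    L=np.array(L); R=np.array([[np.cos(b),-np.sin(b)],[np.sin(b),np.cos(b)]])
    return np.c_[L@R.T+[x,y],np.full(12,92.5)]
P=proj(m,heads(524,-40,-0.17),True)
print(P.round(1))
for k in range(3): cv2.polylines(c,[np.int32(((P[4*k:4*k+4]-[200,60]+.5)*5))],True,(255,0,255),1)
cv2.imwrite('pics/w1c.png',c)
E
```

```text
[[231.6 172.7]
 [229.6 138.9]
 [276.7 136.8]
 [277.8 170.6]
 [229.4 135.8]
 [227.6 101.4]
 [275.2  99.2]
 [276.6 133.6]
 [227.5  98.3]
 [225.9  64.5]
 [273.5  62.2]
 [275.1  96.1]]
```

View pics/w1c.png

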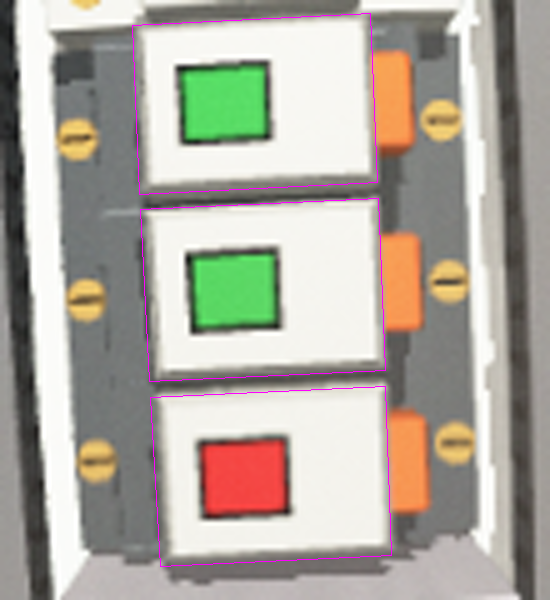

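```bash
python3 - <<'E'
from h import *
o=st(); plan(o,[524.2,-40,130],-1.7408,5,70)
E
```

```text
t 4.00 p [518.9 -65.3 241.5] rpy [-1.564  0.005 -1.78 ] F [ 0.6 -1.  -0.2] g 80.1 q [-0.27  0.34  1.55  0.01  1.25 -0.07]
[[-5.1, 22.3, -0.2], [-0.08, -0.45, -0.06], 70]
[[-5.1, 22.3, -0.1], [-0.08, -0.45, -0.06], 70]
[[-5.1, 22.3, -0.0], [-0.08, -0.45, -0.06], 70]
[[-5.1, 22.3, 0.1], [-0.08, -0.45, -0.06], 70]
[[-5.2, 22.3, 0.1], [-0.08, -0.45, -0.06], 70]
```

Request:
send_rows([
  [[-5,22,0],[0,-0.5,0],70],
  [[-5,22,0],[0,-0.5,0],70],
  [[-5,22,0],[0,-0.5,0],70],
  [[-5,22,0],[0,-0.4,0],70],
  [[-5,18,0],[-0.4,-0.4,-0.3],70],
  [[0,0,0],[0,0,0],70],
])

```text
time: 4.75
tool_pos: [524.5, -36.1, 134.7]
tcp_rot: [-1.567, -0.001, -1.732]
contact_force: [-0.9, -0.4, 0.5]
grip_width: 70.2
```

```bash
python3 - <<'E'
from h import *
o=st(); plan(o,[524.2,-40,130],-1.7408,1,70)
plan(o,[524.2,-40,87],-1.7408,1,70)
E
```

```text
t 4.75 p [524.5 -36.1 134.7] rpy [-1.567e+00 -1.000e-03 -1.732e+00] F [-0.9 -0.4  0.5] g 70.2 q [-0.21  0.46  1.68 -0.    0.99 -0.05]
[[3.9, 4.7, 0.3], [-0.22, 0.53, 0.07], 70]
[[3.8, 47.7, 0.1], [-0.22, 0.53, 0.07], 70]
```

Request:
send_rows([
  [[3.8,5,0],[-0.2,0.5,0],70],
  [[0,8,0],[0,0,0],70],
  [[0,8,0],[0,0,0],70],
  [[0,0,0],[0,0,0],70],
])

```text
time: 5.25
tool_pos: [524.9, -40.7, 114.1]
tcp_rot: [-1.567, -0.002, -1.741]
contact_force: [-0.8, 0.2, 0.6]
grip_width: 70.2
```

```bash
python3 - <<'E'
from h import *
from plant import viewer
o=st(); plan(o,[524.2,-40,87],-1.7408,1,70)
m=viewer.camera_model('wrist'); im=viewer.capture('wrist')
b=-.17;c=np.cos(b);s=np.sin(b)
L=[]
for k in range(3):
    for sx,sy in((-1,-1),(-1,1),(1,1),(1,-1)): L.append([sx*22.5,36*k+sy*16.5])
L=np.array(L)@np.array([[c,-s],[s,c]]).T+[524,-40]
P=proj(m,np.c_[L,np.full(12,92.5)],True)
C=cv2.resize(im[60:210,180:330],None,fx=4,fy=4,interpolation=cv2.INTER_CUBIC)
for k in range(3): cv2.polylines(C,[np.int32((P[4*k:4*k+4]-[180,60]+.5)*4)],True,(255,0,255),1)
cv2.imwrite('pics/w2c.png',C); cv2.imwrite('pics/w2.png',im)
E
```

```text
t 5.25 p [524.9 -40.7 114.1] rpy [-1.567 -0.002 -1.741] F [-0.8  0.2  0.6] g 70.2 q [-0.22  0.49  1.7  -0.    0.94 -0.05]
[[-0.6, 27.1, -0.9], [-0.19, -0.02, 0.09], 70]
```

View pics/w2c.png

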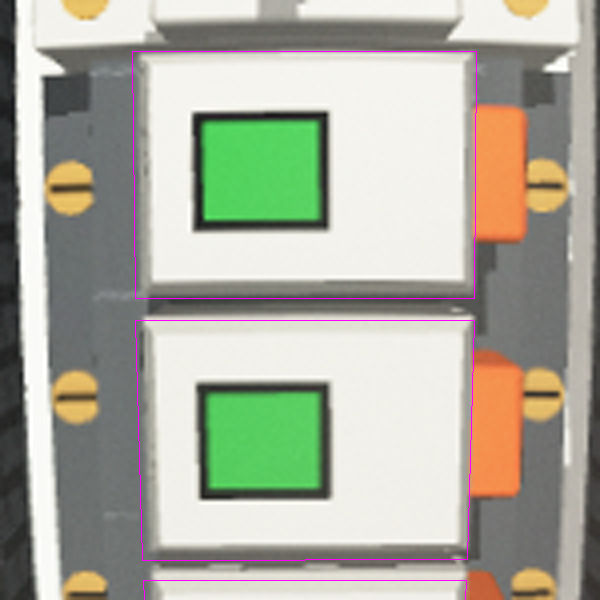

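View pics/w2.png

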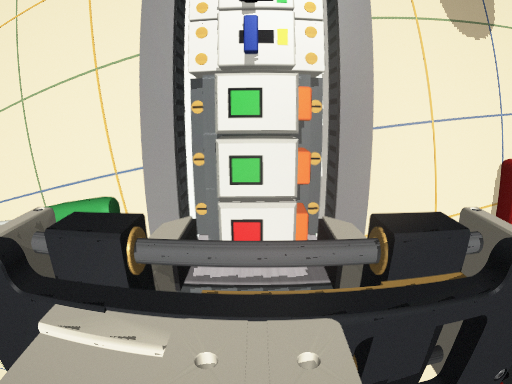

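Request:
send_rows([
  [[-0.8,9,-0.5],[-0.2,0,0.1],70],
  [[0,9,0],[0,0,0],70],
  [[0,7,0],[0,0,0],70],
  [[0,0,0],[0,0,0],70],
])

```text
time: 5.8
tool_pos: [524.8, -39.8, 87.7]
tcp_rot: [-1.57, 0.0, -1.741]
contact_force: [0.3, 0.5, 0.0]
grip_width: 69.7
```

```bash
python3 - <<'E'
from h import *
o=st(); plan(o,[524.4,-39.7,87],-1.7408,1,70)
E
```

```text
t 5.80 p [524.8 -39.8  87.7] rpy [-1.57   0.    -1.741] F [0.3 0.5 0. ] g 69.7 q [-0.22  0.53  1.72  0.    0.89 -0.05]
[[-0.1, 0.7, -0.4], [-0.02, -0.02, -0.01], 70]
```

Request:
send_rows([
  [[0,0.7,-0.3],[0,0,0],55],
  [[0,0,0],[0,0,0],40],
  [[0,0,0],[0,0,0],40],
  [[0,0,0],[0,0,0],40],
  [[0,0,0],[0,0,0],40],
  [[0,0,0],[0,0,0],40],
])

```text
time: 6.55
tool_pos: [525.5, -40.0, 87.8]
tcp_rot: [-1.568, 0.0, -1.741]
contact_force: [0.9, -0.3, -0.7]
grip_width: 44.2
```

```bash
python3 - <<'E'
from h import *
o=st()
E
```

```text
t 6.55 p [525.5 -40.   87.8] rpy [-1.568  0.    -1.741] F [ 0.9 -0.3 -0.7] g 44.2 q [-0.22  0.53  1.73  0.    0.88 -0.05]
```

Request:
send_rows([
  [[0,-4,0],[0,0,0],40],
  [[0,-6,0],[0,0,0],40],
  [[0,-8,0],[0,0,0],40],
  [[0,0,0],[0,0,0],40],
])

```text
time: 7.05
tool_pos: [524.9, -39.8, 106.9]
tcp_rot: [-1.569, 0.0, -1.741]
contact_force: [0.5, -0.5, -0.5]
grip_width: 44.2
```

```bash
python3 - <<'E'
from h import *
from plant import viewer
o=st(); cv2.imwrite('pics/w3.png',viewer.capture('wrist'))
E
```

```text
t 7.05 p [524.9 -39.8 106.9] rpy [-1.569  0.    -1.741] F [ 0.5 -0.5 -0.5] g 44.2 q [-0.22  0.5   1.71  0.    0.93 -0.05]
```

View pics/w3.png

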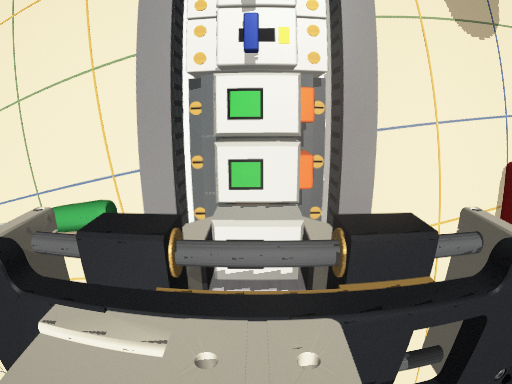

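```bash
python3 - <<'E'
from h import *
from plant import viewer
im=cv2.imread('pics/top0.png'); cv2.imwrite('pics/ct.png',cv2.resize(im[140:265,85:185],None,fx=5,fy=5,interpolation=cv2.INTER_CUBIC))
T=viewer.camera_model('top')
for z,yaw,c in((0,.1,(513,340)),):
    pass
q=[atz(T,p,40) for p in((99,160),(160,155),(168,244),(108,253))]
print(np.round(q,1),np.mean(q,0))
print(np.arctan2(*((q[0]-q[3])[[1,0]])),np.arctan2(*((q[1]-q[2])[[1,0]])))
E
```

```text
[[631.  440.1  40. ]
 [645.7 275.3  40. ]
 [406.1 249.5  40. ]
 [381.1 409.5  40. ]] [515.97053357 343.59638496  40.        ]
0.12186381757932016 0.1075514803093063
```

View pics/ct.png

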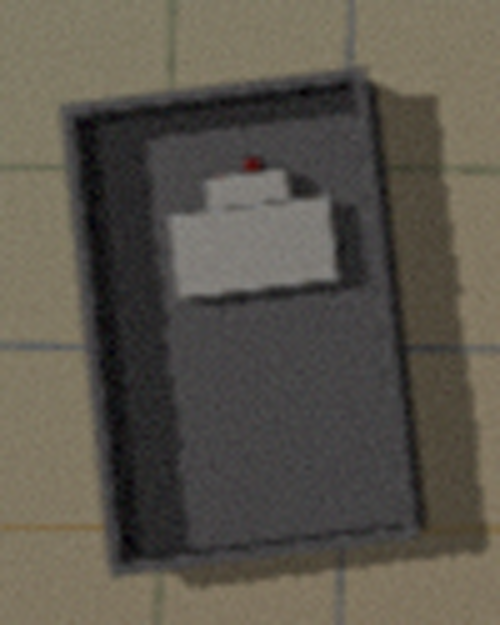

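Request:
send_rows([
  [[0,-10,0],[0,0,0],40],
  [[0,-15,0],[0,0,0],40],
  [[0,-20,0],[0,0,0],40],
  [[0,-25,0],[0,0,0],40],
  [[0,-10,0],[0,0,0],40],
  [[0,0,0],[0,0,0],40],
])

```text
time: 7.85
tool_pos: [524.6, -39.8, 192.2]
tcp_rot: [-1.568, 0.0, -1.741]
contact_force: [-0.4, 0.2, -2.5]
grip_width: 44.6
```

```bash
python3 - <<'E'
from h import *
from plant import viewer
o=st(); cv2.imwrite('pics/s3.png',viewer.capture('scene')[150:260,180:400].repeat(3,0).repeat(3,1))
plan(o,[456,336,185],-1.456,10,40)
E
```

```text
t 7.85 p [524.6 -39.8 192.2] rpy [-1.568  0.    -1.741] F [-0.4  0.2 -2.5] g 44.6 q [-0.22  0.4   1.61  0.    1.13 -0.05]
[[-35.9, 0.7, -13.1], [-0.01, -1.63, 0.0], 40]
[[-36.2, 0.7, -12.1], [-0.01, -1.63, 0.0], 40]
[[-36.6, 0.7, -11.1], [-0.01, -1.63, 0.0], 40]
[[-36.9, 0.7, -10.0], [-0.01, -1.63, 0.0], 40]
[[-37.1, 0.7, -9.0], [-0.01, -1.63, 0.0], 40]
[[-37.4, 0.7, -7.9], [-0.01, -1.63, 0.0], 40]
[[-37.6, 0.7, -6.8], [-0.01, -1.63, 0.0], 40]
[[-37.8, 0.7, -5.8], [-0.01, -1.63, 0.0], 40]
[[-37.9, 0.7, -4.7], [-0.01, -1.63, 0.0], 40]
[[-38.0, 0.7, -3.6], [-0.01, -1.63, 0.0], 40]
```

View pics/s3.png

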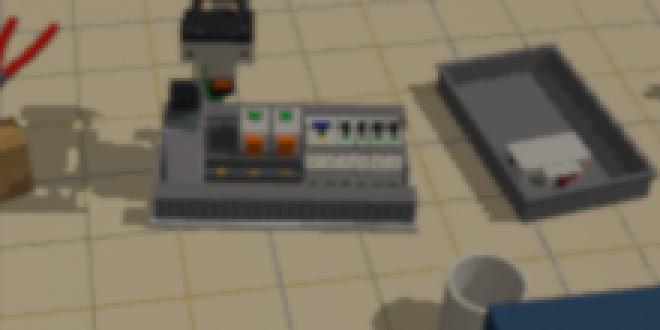

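The bay beside the power supply is empty at crop (222,140), and the failed cartridge is held above it at (215,85). Now over to the tray.

Request:
send_rows([
  [[-20,0.7,-8],[0,-1.6,0],40],
  [[-36,0.7,-12],[0,-1.6,0],40],
  [[-36.5,0.7,-11],[0,-1.6,0],40],
  [[-37,0.7,-10],[0,-1.6,0],40],
  [[-37,0.7,-9],[0,-1.6,0],40],
  [[-37.5,0.7,-8],[0,-1.6,0],40],
  [[-37.5,0.7,-7],[0,-1.6,0],40],
  [[-38,0.7,-6],[0,-1.6,0],40],
  [[-38,0.7,-5],[0,-1.6,0],40],
  [[-30,0.7,-4],[0,-1.6,0],40],
  [[-15,0,-2],[0,0,0],40],
  [[0,0,0],[0,0,0],40],
])

```text
time: 9.4
tool_pos: [446.3, 335.3, 171.8]
tcp_rot: [-1.591, -0.003, -1.456]
contact_force: [0.5, -0.7, -2.1]
grip_width: 44.5
```

```bash
python3 - <<'E'
from h import *
from plant import viewer
o=st(); m=viewer.camera_model('wrist'); im=viewer.capture('wrist')
b=.115;c,s=np.cos(b),np.sin(b)
rim=np.array([[125,80],[-125,80],[-125,-80],[125,-80]])@np.array([[c,s],[-s,c]])+[516,343]
P=proj(m,np.c_[rim,[40]*4],True)
cv2.polylines(im,[np.int32(P)],True,(255,0,255),1)
cv2.imwrite('pics/w4.png',im)
plan(o,[456,336,110],-1.456,4,40)
E
```

```text
t 9.40 p [446.3 335.3 171.8] rpy [-1.591 -0.003 -1.456] F [ 0.5 -0.7 -2.1] g 44.5 q [0.5  0.48 1.53 0.   1.15 0.39]
[[0.0, 15.4, 2.7], [0.29, 0.0, 0.05], 40]
[[0.1, 15.4, 2.6], [0.29, 0.0, 0.05], 40]
[[0.1, 15.4, 2.6], [0.29, 0.0, 0.05], 40]
[[0.1, 15.4, 2.5], [0.29, 0.0, 0.05], 40]
```

View pics/w4.png

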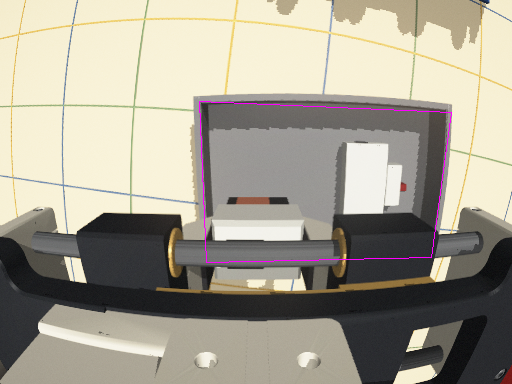

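Request:
send_rows([
  [[-2,15,2],[0.3,0,0],40],
  [[-2,18,2],[0.3,0,0],40],
  [[-2,18,2],[0.3,0,0],40],
  [[0,18,2],[0.3,0,0],40],
  [[0,15,1],[0,0,0],40],
  [[0,0,0],[0,0,0],40],
])

```text
time: 10.2
tool_pos: [457.4, 333.9, 85.5]
tcp_rot: [-1.569, -0.006, -1.466]
contact_force: [0.2, -0.6, -0.6]
grip_width: 44.5
```

```bash
python3 - <<'E'
from h import *
from plant import viewer
o=st(); im=viewer.capture('wrist')
cv2.imwrite('pics/w5.png',im); cv2.imwrite('pics/s5.png',viewer.capture('scene')[130:240,280:420].repeat(4,0).repeat(4,1))
plan(o,[456,340,62],-1.456,3,40)
E
```

```text
t 10.20 p [457.4 333.9  85.5] rpy [-1.569 -0.006 -1.466] F [ 0.2 -0.6 -0.6] g 44.5 q [ 0.5   0.59  1.61 -0.01  0.94  0.4 ]
[[-2.1, 7.8, -0.3], [-0.03, -0.19, 0.11], 40]
[[-2.1, 7.8, -0.3], [-0.03, -0.19, 0.11], 40]
[[-2.1, 7.8, -0.2], [-0.03, -0.19, 0.11], 40]
```

View pics/w5.png

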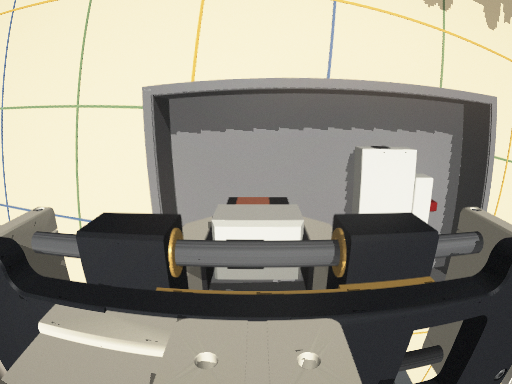

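View pics/s5.png

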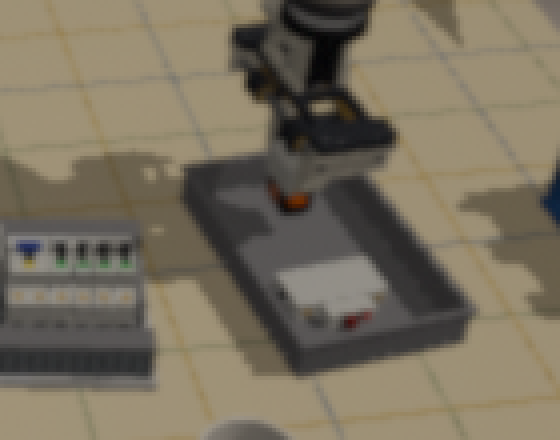

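Request:
send_rows([
  [[-2,9,0],[0,0,0],40],
  [[-2,8,0],[0,0,0],40],
  [[-1,5,0],[0,0,0],40],
  [[0,0,0],[0,0,0],40],
])

```text
time: 10.8
tool_pos: [458.2, 340.4, 64.7]
tcp_rot: [-1.564, -0.004, -1.465]
contact_force: [-0.6, 0.4, -1.7]
grip_width: 44.4
```

```bash
python3 - <<'E'
from h import *
o=st()
E
```

```text
t 10.80 p [458.2 340.4  64.7] rpy [-1.564 -0.004 -1.465] F [-0.6  0.4 -1.7] g 44.4 q [ 0.51  0.63  1.62 -0.01  0.89  0.41]
```

Request:
send_rows([
  [[0,3,0],[0,0,0],40],
  [[0,1.2,0],[0,0,0],40],
  [[0,0,0],[0,0,0],40],
])

```text
time: 11.18
tool_pos: [458.3, 340.6, 60.5]
tcp_rot: [-1.564, -0.004, -1.465]
contact_force: [-1.1, -1.0, -1.5]
grip_width: 44.3
```

```bash
python3 - <<'E'
from h import *
o=st()
E
```

```text
t 11.18 p [458.3 340.6  60.5] rpy [-1.564 -0.004 -1.465] F [-1.1 -1.  -1.5] g 44.3 q [ 0.51  0.63  1.62 -0.01  0.89  0.41]
```

Nearly on the floor. Releasing, then straight up.

Request:
send_rows([
  [[0,0,0],[0,0,0],64],
  [[0,0,0],[0,0,0],64],
  [[0,0,0],[0,0,0],64],
  [[0,-8,0],[0,0,0],64],
  [[0,-20,0],[0,0,0],64],
  [[0,-30,0],[0,0,0],64],
  [[0,-40,0],[0,0,0],64],
  [[0,-40,0],[0,0,0],64],
])

```text
time: 12.18
tool_pos: [456.5, 340.3, 202.5]
tcp_rot: [-1.567, -0.005, -1.466]
contact_force: [0.1, 0.8, -0.1]
grip_width: 64.2
```

```bash
python3 - <<'E'
from h import *
from plant import viewer
o=st(); im=viewer.capture('wrist'); cv2.imwrite('pics/w6.png',im)
E
```

```text
t 12.18 p [456.5 340.3 202.5] rpy [-1.567 -0.005 -1.466] F [ 0.1  0.8 -0.1] g 64.2 q [ 0.51  0.46  1.47 -0.01  1.21  0.41]
```

View pics/w6.png

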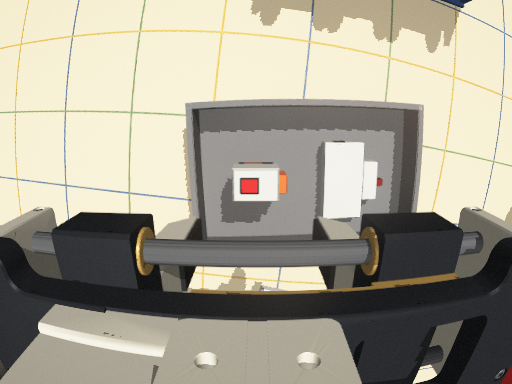

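```bash
python3 - <<'E'
from h import *
o=st(); plan(o,[518,-340,225],-1.207,16,70)
E
```

```text
t 12.22 p [458.6 341.7 208.5] rpy [-1.558e+00 -1.000e-03 -1.465e+00] F [1.8 0.7 4. ] g 63.8 q [ 0.51  0.46  1.46 -0.01  1.21  0.41]
[[42.8, -1.0, -0.8], [-0.04, -0.93, 0.01], 70]
[[42.7, -1.0, -1.5], [-0.04, -0.93, 0.01], 70]
[[42.7, -1.0, -2.2], [-0.04, -0.93, 0.01], 70]
[[42.7, -1.0, -2.9], [-0.04, -0.93, 0.01], 70]
[[42.6, -1.0, -3.5], [-0.04, -0.93, 0.01], 70]
[[42.6, -1.0, -4.2], [-0.04, -0.93, 0.01], 70]
[[42.5, -1.0, -4.9], [-0.04, -0.93, 0.01], 70]
[[42.4, -1.0, -5.6], [-0.04, -0.93, 0.01], 70]
[[42.3, -1.0, -6.3], [-0.04, -0.93, 0.01], 70]
[[42.2, -1.0, -7.0], [-0.04, -0.93, 0.01], 70]
[[42.1, -1.0, -7.7], [-0.04, -0.93, 0.01], 70]
[[41.9, -1.0, -8.3], [-0.04, -0.93, 0.01], 70]
[[41.8, -1.0, -9.0], [-0.04, -0.93, 0.01], 70]
[[41.7, -1.0, -9.7], [-0.04, -0.93, 0.01], 70]
[[41.5, -1.0, -10.4], [-0.04, -0.93, 0.01], 70]
[[41.3, -1.0, -11.0], [-0.04, -0.93, 0.01], 70]
```

Request:
send_rows([
  [[25,-2,-1],[0,-0.9,0],70],
  [[43,-1,-1.5],[0,-0.9,0],70],
  [[43,-1,-2],[0,-0.9,0],70],
  [[43,-1,-3],[0,-0.9,0],70],
  [[43,-1,-3.5],[0,-0.9,0],70],
  [[42.5,-1,-4],[0,-0.9,0],70],
  [[42.5,-1,-5],[0,-0.9,0],70],
  [[42.5,-1,-5.5],[0,-0.9,0],70],
  [[42.5,-1,-6],[0,-0.9,0],70],
  [[42,-1,-7],[0,-0.9,0],70],
  [[42,-1,-7.5],[0,-0.9,0],70],
  [[42,-1,-8],[0,-0.9,0],70],
  [[42,-1,-9],[0,-0.9,0],70],
  [[42,-1,-9.5],[0,-0.9,0],70],
  [[41,-1,-10],[0,-0.9,0],70],
  [[30,-1,-11],[0,-0.9,0],70],
  [[10,0,0],[0,0,0],70],
  [[0,0,0],[0,0,0],70],
])

```text
time: 14.48
tool_pos: [521.6, -341.8, 237.8]
tcp_rot: [-1.538, -0.012, -1.204]
contact_force: [0.5, -0.5, -0.2]
grip_width: 69.8
```

```bash
python3 - <<'E'
from h import *
from plant import viewer,spot_point
o=st(); m=viewer.camera_model('wrist'); im=viewer.capture('wrist'); cv2.imwrite('pics/w7.png',im); np.save('m7.npy',m,allow_pickle=True)
for k,z in dict(fresh_center=30.5,fresh_tab=44,tape=0,carton=0).items():
    for d in spot_point('wrist',k)[:3]: print(k,round(d['conf'],2),np.round(d['point'],1),atz(m,d['point'],z,True).round(1))
E
```

```text
t 14.47 p [ 521.6 -341.8  237.8] rpy [-1.538 -0.012 -1.204] F [ 0.5 -0.5 -0.2] g 69.8 q [-0.71  0.52  1.28  0.02  1.32 -1.09]
fresh_center 0.88 [249.1 182.5] [ 523.6 -356.6   30.5]
fresh_center 0.75 [351.4 212.1] [ 659.  -346.8   30.5]
fresh_center 0.58 [156. 194.] [ 421.2 -410.3   30.5]
fresh_tab 0.68 [352.8 191.3] [ 642.3 -319.8   44. ]
fresh_tab 0.67 [275.  188.6] [ 552.7 -349.9   44. ]
fresh_tab 0.49 [158.8 175.2] [ 421.  -382.1   44. ]
tape 0.91 [237.2 234.3] [ 536.7 -436.8    0. ]
carton 0.94 [250.2 119.6] [ 499.1 -287.7    0. ]
```

View pics/w7.png

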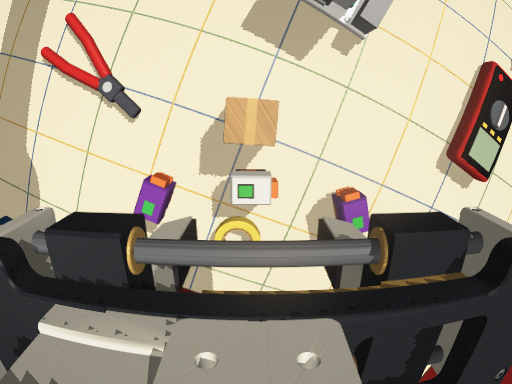

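Candidates: light grey with green window at (252,187), and purple ones at (155,200) and (351,210). The light grey one between carton and tape fits, being the same make as the board's. I'll confirm it in an enlarged crop with the pose overlay.

```bash
cat >> h.py <<'E'
def rect(x,y,b,z,hx=22.5,hy=16.5):
    c,s=np.cos(b),np.sin(b)
    L=np.array([[-hx,-hy],[-hx,hy],[hx,hy],[hx,-hy]])@np.array([[c,s],[-s,c]])+[x,y]
    return np.c_[L,[z]*4]
E
python3 - <<'E'
from h import *
from scipy.spatial import ConvexHull
m=np.load('m7.npy',allow_pickle=True).item()
im=cv2.imread('pics/w7.png'); x0,y0,w,k=210,150,85,7
C=cv2.resize(im[y0:y0+w,x0:x0+w],None,fx=k,fy=k,interpolation=cv2.INTER_CUBIC)
# auto: white mask -> top-face polygon
crop=im[150:215,220:285].astype(int); mask=((crop.min(2)>170)&(crop.max(2)-crop.min(2)<25)).astype(np.uint8)
def top(x,y,b): return proj(m,rect(x,y,b,61),True)
P=top(522,-358,.36)
cv2.polylines(C,[np.int32((P-[x0,y0]+.5)*k)],True,(255,0,255),1)
cv2.imwrite('pics/w7c.png',C)
E
```

```text
(no output)
```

View pics/w7c.png

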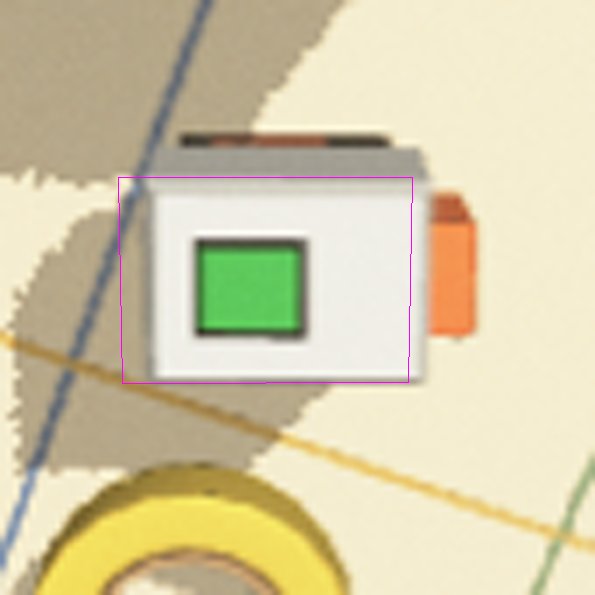

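```bash
python3 - <<'E'
from h import *
o=st(); plan(o,[525.8,-357,140],-1.211,3,70)
E
```

```text
t 14.72 p [ 521.7 -340.8  238.1] rpy [-1.538 -0.012 -1.202] F [-0.2  0.3  1.4] g 69.9 q [-0.71  0.52  1.28  0.02  1.32 -1.09]
[[5.1, 32.7, -1.7], [-0.62, 0.18, 0.23], 70]
[[5.3, 32.7, -1.4], [-0.62, 0.18, 0.23], 70]
[[5.4, 32.7, -1.0], [-0.62, 0.18, 0.23], 70]
```

Request:
send_rows([
  [[4,22,-1],[-0.6,0.2,0.2],70],
  [[4,25,-1],[-0.6,0.2,0.2],70],
  [[4,25,-1],[-0.6,0.1,0.3],70],
  [[4,20,-1],[0,0,0],70],
  [[0,0,0],[0,0,0],70],
])

```text
time: 15.35
tool_pos: [524.8, -354.6, 137.7]
tcp_rot: [-1.575, 0.005, -1.208]
contact_force: [0.3, -0.0, 1.0]
grip_width: 70.0
```

```bash
python3 - <<'E'
from h import *
from plant import viewer
o=st(); m=viewer.camera_model('wrist'); im=viewer.capture('wrist')
cv2.imwrite('pics/w8.png',im)
x0,y0,w,k=200,130,120,5
C=cv2.resize(im[y0:y0+w,x0:x0+w],None,fx=k,fy=k,interpolation=cv2.INTER_CUBIC)
cv2.polylines(C,[np.int32((proj(m,rect(525.6,-357.1,.36,61),True)-[x0,y0]+.5)*k)],True,(255,0,255),1)
cv2.imwrite('pics/w8c.png',C)
plan(o,[525.8,-357,100],-1.211,1,70)
E
```

```text
t 15.35 p [ 524.8 -354.6  137.7] rpy [-1.575  0.005 -1.208] F [ 0.3 -0.   1. ] g 70.0 q [-0.71  0.64  1.35 -0.    1.16 -1.08]
[[2.8, 37.7, 0.2], [0.22, 0.16, -0.31], 70]
```

View pics/w8c.png

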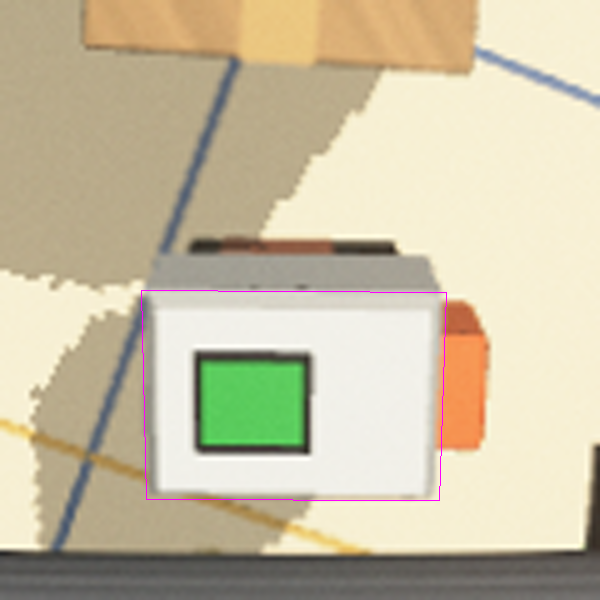

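Request:
send_rows([
  [[2.8,15,0],[0.2,0.2,-0.3],70],
  [[0,20,0],[0,0,0],70],
  [[0,20,0],[0,0,0],70],
  [[0,15,0],[0,0,0],70],
  [[0,0,0],[0,0,0],70],
])

```text
time: 16.02
tool_pos: [527.5, -358.1, 67.2]
tcp_rot: [-1.568, -0.006, -1.212]
contact_force: [0.6, -1.3, 0.4]
grip_width: 69.8
```

```bash
python3 - <<'E'
from h import *
o=st(); plan(o,[526,-357,56],-1.211,1,70)
E
```

```text
t 16.02 p [ 527.5 -358.1   67.2] rpy [-1.568 -0.006 -1.212] F [ 0.6 -1.3  0.4] g 69.8 q [-0.72  0.72  1.41 -0.    1.01 -1.08]
[[-1.6, 11.2, -1.0], [-0.18, -0.04, 0.35], 70]
```

Request:
send_rows([
  [[-1.5,6,-1],[-0.1,0,0.3],70],
  [[0,5,0],[0,0,0],70],
  [[0,0,0],[0,0,0],70],
])

```text
time: 16.4
tool_pos: [526.8, -357.6, 57.1]
tcp_rot: [-1.568, -0.003, -1.212]
contact_force: [0.1, -0.7, -0.1]
grip_width: 69.7
```

```bash
python3 - <<'E'
from h import *
o=st(); plan(o,[526,-357,56],-1.211,1,70)
E
```

```text
t 16.40 p [ 526.8 -357.6   57.1] rpy [-1.568 -0.003 -1.212] F [ 0.1 -0.7 -0.1] g 69.7 q [-0.72  0.73  1.42  0.    0.99 -1.08]
[[-0.9, 1.1, -0.5], [-0.16, -0.04, 0.19], 70]
```

Request:
send_rows([
  [[-0.7,1,-0.5],[-0.1,0,0.2],58],
  [[0,0,0],[0,0,0],50],
  [[0,0,0],[0,0,0],40],
  [[0,0,0],[0,0,0],40],
  [[0,0,0],[0,0,0],40],
  [[0,0,0],[0,0,0],40],
])

```text
time: 17.15
tool_pos: [526.5, -357.5, 57.0]
tcp_rot: [-1.569, -0.001, -1.212]
contact_force: [-0.3, -0.4, -0.9]
grip_width: 43.9
```

```bash
python3 - <<'E'
from h import *
o=st()
E
```

```text
t 17.15 p [ 526.5 -357.5   57. ] rpy [-1.569e+00 -1.000e-03 -1.212e+00] F [-0.3 -0.4 -0.9] g 43.9 q [-0.72  0.73  1.42  0.    0.99 -1.08]
```

Request:
send_rows([
  [[0,-10,0],[0,0,0],40],
  [[0,-20,0],[0,0,0],40],
  [[0,-30,0],[0,0,0],40],
  [[0,-40,0],[0,0,0],40],
  [[0,-35,0],[0,0,0],40],
  [[0,-10,0],[0,0,0],40],
  [[0,0,0],[0,0,0],40],
])

```text
time: 18.02
tool_pos: [525.1, -356.7, 206.6]
tcp_rot: [-1.571, 0.002, -1.212]
contact_force: [0.7, -0.0, -2.5]
grip_width: 44.4
```

```bash
python3 - <<'E'
from h import *
from plant import viewer
o=st(); cv2.imwrite('pics/w9.png',viewer.capture('wrist')); plan(o,[524.7,-40.4,200],-1.7408,9,40)
E
```

```text
t 18.02 p [ 525.1 -356.7  206.6] rpy [-1.571  0.002 -1.212] F [ 0.7 -0.  -2.5] g 44.4 q [-0.72  0.58  1.26  0.    1.31 -1.08]
[[-32.9, 0.8, 12.3], [0.0, 3.37, -0.01], 40]
[[-33.6, 0.8, 10.3], [0.0, 3.37, -0.01], 40]
[[-34.1, 0.8, 8.4], [0.0, 3.37, -0.01], 40]
[[-34.6, 0.8, 6.3], [0.0, 3.37, -0.01], 40]
[[-34.9, 0.8, 4.3], [0.0, 3.37, -0.01], 40]
[[-35.1, 0.8, 2.2], [0.0, 3.37, -0.01], 40]
[[-35.1, 0.8, 0.2], [0.0, 3.37, -0.01], 40]
[[-35.1, 0.8, -1.9], [0.0, 3.37, -0.01], 40]
[[-34.9, 0.7, -3.9], [0.0, 3.37, -0.01], 40]
```

View pics/w9.png

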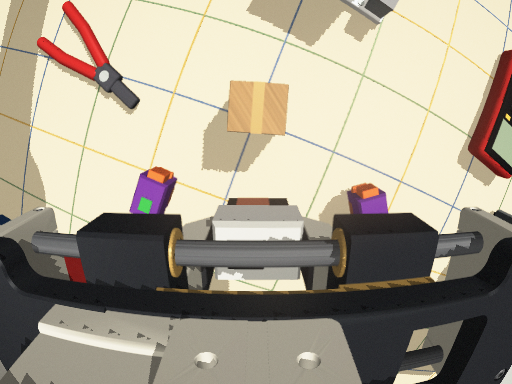

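Request:
send_rows([
  [[-20,0,8],[0,3.4,0],40],
  [[-33.5,0.8,10],[0,3.4,0],40],
  [[-34,0.8,8.5],[0,3.4,0],40],
  [[-34.5,0.8,6.5],[0,3.4,0],40],
  [[-35,0.8,4.5],[0,3.4,0],40],
  [[-35,0.8,2],[0,3.4,0],40],
  [[-35,0.8,0],[0,3.4,0],40],
  [[-35,0.8,-2],[0,3.4,0],40],
  [[-30,0.8,-4],[0,3,0],40],
  [[-15,0,0],[0,0,0],40],
  [[0,0,0],[0,0,0],40],
])

```text
time: 19.45
tool_pos: [522.2, -32.6, 182.5]
tcp_rot: [-1.605, 0.01, -1.757]
contact_force: [-0.5, 0.2, -1.6]
grip_width: 44.5
```

```bash
python3 - <<'E'
from h import *
from plant import viewer
o=st(); plan(o,[524.7,-40.3,150],-1.7408,3,40)
E
```

```text
t 19.45 p [522.2 -32.6 182.5] rpy [-1.605  0.01  -1.757] F [-0.5  0.2 -1.6] g 44.5 q [-0.21  0.42  1.6   0.01  1.16 -0.03]
[[2.5, 10.8, 1.7], [0.66, -0.3, -0.2], 40]
[[2.4, 10.8, 1.5], [0.66, -0.3, -0.2], 40]
[[2.4, 10.8, 1.4], [0.66, -0.3, -0.2], 40]
```

Request:
send_rows([
  [[2.5,5,1.6],[0.7,-0.3,-0.2],40],
  [[2.5,5,1.6],[0.7,-0.3,-0.2],40],
  [[2.5,5,1.4],[0.6,-0.3,-0.2],40],
  [[0,3,0],[0,0,0],40],
  [[0,0,0],[0,0,0],40],
])

```text
time: 20.08
tool_pos: [524.9, -44.6, 162.1]
tcp_rot: [-1.569, -0.002, -1.742]
contact_force: [-0.0, -0.4, -1.3]
grip_width: 44.7
```

```bash
python3 - <<'E'
from h import *
from plant import viewer
o=st(); plan(o,[524.7,-40.3,155],-1.7408,1,40)
E
```

```text
t 20.07 p [524.9 -44.6 162.1] rpy [-1.569 -0.002 -1.742] F [-0.  -0.4 -1.3] g 44.7 q [-0.23  0.43  1.65 -0.    1.06 -0.06]
[[-4.2, 7.1, -1.0], [-0.09, -0.09, 0.09], 40]
```

Request:
send_rows([
  [[-4.2,2,-1],[-0.1,-0.1,0.1],40],
  [[0,0,0],[0,0,0],40],
  [[0,0,0],[0,0,0],40],
])

```text
time: 20.45
tool_pos: [524.9, -39.8, 160.3]
tcp_rot: [-1.57, 0.0, -1.74]
contact_force: [-0.0, -0.3, -2.3]
grip_width: 44.2
```

```bash
python3 - <<'E'
from h import *
from plant import viewer
o=st(); plan(o,[524.7,-40.3,155],-1.7408,1,40)
m=viewer.camera_model('wrist'); im=viewer.capture('wrist')
for k in (0,1,2):
    yy=36*k; b=-.17
    P=proj(m,rect(524.2-yy*np.sin(b),-39.8+yy*np.cos(b),b,92.5),True); cv2.polylines(im,[np.int32((P+.5)*16)],True,(255,0,255),1,shift=4)
C=cv2.resize(im[90:290,160:360],None,fx=3,fy=3,interpolation=cv2.INTER_CUBIC); cv2.imwrite('pics/w10.png',C)
E
```

```text
t 20.45 p [524.9 -39.8 160.3] rpy [-1.57  0.   -1.74] F [-0.  -0.3 -2.3] g 44.2 q [-0.22  0.43  1.65  0.    1.06 -0.05]
[[0.5, 5.3, -0.2], [-0.03, 0.04, -0.02], 40]
```

View pics/w10.png

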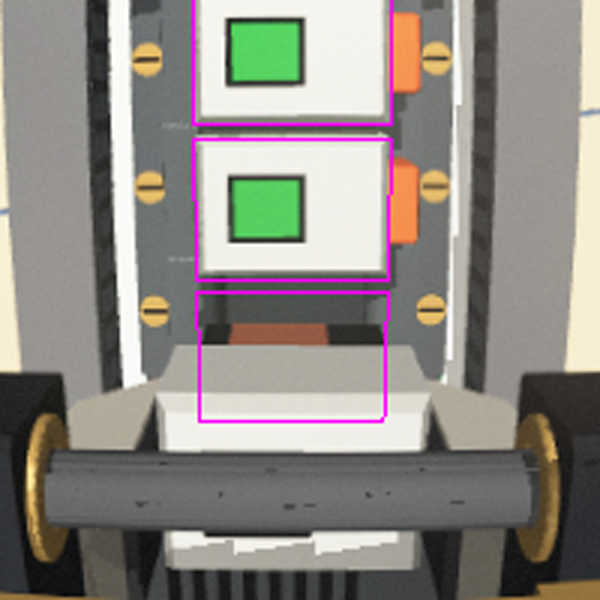

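Request:
send_rows([
  [[0.4,10,0],[0,0,0],40],
  [[0,12,0],[0,0,0],40],
  [[0,8,0],[0,0,0],40],
  [[0,0,0],[0,0,0],40],
])

```text
time: 21.0
tool_pos: [524.4, -40.2, 127.5]
tcp_rot: [-1.572, 0.0, -1.74]
contact_force: [0.2, -1.3, -2.0]
grip_width: 44.8
```

```bash
python3 - <<'E'
from h import *
from plant import viewer
o=st(); plan(o,[524.7,-40.3,120],-1.7408,1,40)
C=viewer.capture('wrist')[90:290,160:360];cv2.imwrite('pics/w11.png',cv2.resize(C,None,fx=3,fy=3))
E
```

```text
t 21.00 p [524.4 -40.2 127.5] rpy [-1.572  0.    -1.74 ] F [ 0.2 -1.3 -2. ] g 44.8 q [-0.22  0.47  1.69  0.    0.98 -0.05]
[[0.1, 7.5, 0.3], [0.05, 0.03, -0.02], 40]
```

View pics/w11.png

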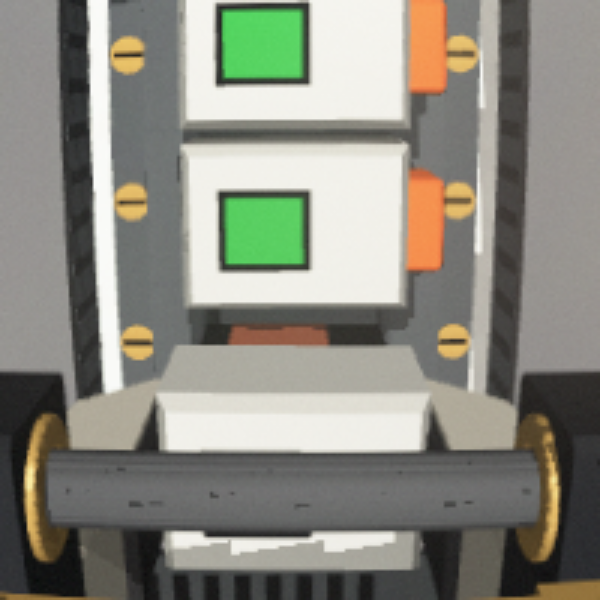

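Request:
send_rows([
  [[0,6,0],[0,0,0],40],
  [[0,6,0],[0,0,0],40],
  [[0,6,0],[0,0,0],40],
])

```text
time: 21.42
tool_pos: [525.3, -40.4, 109.6]
tcp_rot: [-1.569, 0.0, -1.74]
contact_force: [-0.7, -0.3, -0.5]
grip_width: 44.5
```

```bash
python3 - <<'E'
from h import *
o=st(); plan(o,[524.7,-40.3,88.5],-1.7408,1,40)
E
```

```text
t 21.43 p [525.3 -40.4 109.6] rpy [-1.569  0.    -1.74 ] F [-0.7 -0.3 -0.5] g 44.5 q [-0.22  0.5   1.7   0.    0.94 -0.05]
[[0.1, 21.1, -0.7], [-0.11, 0.03, -0.02], 40]
```

Plug is in the mouth with no contact force. Continuing down.

Request:
send_rows([
  [[0,6,-0.5],[0,0,0],40],
  [[0,6,0],[0,0,0],40],
  [[0,5,0],[0,0,0],40],
  [[0,2,0],[0,0,0],40],
])

```text
time: 21.92
tool_pos: [524.6, -40.2, 88.9]
tcp_rot: [-1.57, 0.0, -1.74]
contact_force: [-3.0, 2.6, 17.1]
grip_width: 44.2
```

```bash
python3 - <<'E'
from h import *
o=st(); plan(o,[524.7,-40.3,88.5],-1.7408,1,40)
E
```

```text
t 21.93 p [524.6 -40.2  88.9] rpy [-1.57  0.   -1.74] F [-3.   2.6 17.1] g 44.2 q [-0.22  0.53  1.73  0.    0.89 -0.05]
[[0.1, 0.4, 0.1], [-0.06, 0.03, -0.02], 40]
```

Request:
send_rows([
  [[0,1,0],[0,0,0],40],
  [[0,1,0],[0,0,0],40],
  [[0,0.5,0],[0,0,0],40],
])

```text
time: 22.3
tool_pos: [524.5, -40.2, 89.0]
tcp_rot: [-1.569, 0.0, -1.74]
contact_force: [-1.1, -0.0, 1.3]
grip_width: 44.5
```

```bash
python3 - <<'E'
from h import *
o=st(); plan(o,[524.7,-40.3,88.5],-1.7408,1,40)
E
```

```text
t 22.30 p [524.5 -40.2  89. ] rpy [-1.569  0.    -1.74 ] F [-1.1 -0.   1.3] g 44.5 q [-0.22  0.53  1.73  0.    0.89 -0.05]
[[0.1, 0.5, 0.2], [-0.11, 0.05, -0.0], 40]
```

Request:
send_rows([
  [[0,3,0],[0,0,0],40],
  [[0,3,0],[0,0,0],40],
])

```text
time: 22.55
tool_pos: [524.8, -40.2, 88.5]
tcp_rot: [-1.566, -0.0, -1.739]
contact_force: [-12.0, 1.7, 32.5]
grip_width: 44.7
```

```bash
python3 - <<'E'
from h import *
o=st()
E
```

```text
t 22.55 p [524.8 -40.2  88.5] rpy [-1.566 -0.    -1.739] F [-12.    1.7  32.5] g 44.7 q [-0.22  0.53  1.73 -0.    0.88 -0.05]
```

Hard bottomed (32 N at z = 88.5, the height expected for seated). Releasing.

Request:
send_rows([
  [[0,0,0],[0,0,0],40],
  [[0,0,0],[0,0,0],68],
  [[0,0,0],[0,0,0],68],
  [[0,0,0],[0,0,0],68],
  [[0,-8,0],[0,0,0],68],
  [[0,-15,0],[0,0,0],68],
  [[0,-25,0],[0,0,0],68],
  [[0,-15,0],[0,0,0],68],
  [[0,0,0],[0,0,0],68],
])

```text
time: 23.68
tool_pos: [525.6, -40.3, 156.9]
tcp_rot: [-1.562, -0.0, -1.74]
contact_force: [0.2, -0.8, -0.5]
grip_width: 67.8
```

```bash
python3 - <<'E'
from h import *
from plant import viewer
o=st(); m=viewer.camera_model('wrist'); im=viewer.capture('wrist')
cv2.imwrite('pics/w12.png',im)
for k in (0,1,2):
    yy=36*k; b=-.17
    P=proj(m,rect(524.2-yy*np.sin(b),-39.8+yy*np.cos(b),b,92.5),True); cv2.polylines(im,[np.int32((P+.5)*16)],True,(255,0,255),1,shift=4)
cv2.imwrite('pics/w12c.png',cv2.resize(im[60:230,170:340],None,fx=3.5,fy=3.5,interpolation=cv2.INTER_CUBIC))
E
```

```text
t 23.68 p [525.6 -40.3 156.9] rpy [-1.562 -0.    -1.74 ] F [ 0.2 -0.8 -0.5] g 67.8 q [-0.22  0.43  1.66 -0.    1.04 -0.05]
```

View pics/w12c.png

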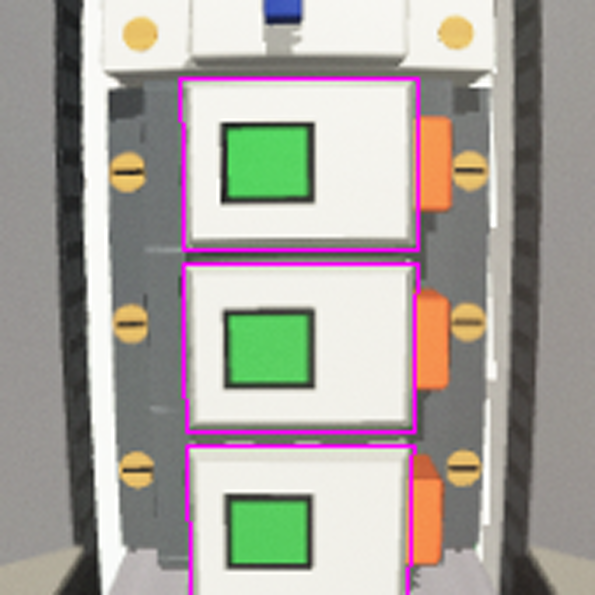

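Request:
send_rows([
  [[15,-15,0],[0,0,0],68],
  [[25,-15,0],[-0.4,0,0],68],
  [[15,-5,0],[0,0,0],68],
  [[0,0,0],[0,0,0],68],
  [[0,0,0],[0,0,0],68],
])

```text
time: 24.35
tool_pos: [514.2, -97.7, 192.1]
tcp_rot: [-1.573, -0.0, -1.74]
contact_force: [0.5, -0.0, 0.0]
grip_width: 68.1
```

```bash
python3 - <<'E'
from h import *
from plant import viewer
o=st(); m=viewer.camera_model('wrist'); im=viewer.capture('wrist'); raw=im.copy()
b=-.17; B=Rn.from_euler('z',b)
k=7; x0,y0=215,60; 
C=cv2.resize(raw[y0:y0+110,x0:x0+85],None,fx=5.4,fy=5.4,interpolation=cv2.INTER_CUBIC)
for j in range(3):
    c0=np.array([524.3,-39.7,0])+B.apply([0,36*j,0])
    for dx,col in ((30,(255,0,255)),(23,(255,255,0))):
        L=np.array([c0+B.apply([dx,-9.5,87]),c0+B.apply([dx,9.5,87])])
        P=(proj(m,L,True)-[x0,y0]+.5)*5.4; cv2.polylines(C,[np.int32(P)],False,col,1)
    # orange width per cartridge
cv2.imwrite('pics/w13.png',C)
hsv=cv2.cvtColor(raw,cv2.COLOR_BGR2HSV); mk=cv2.inRange(hsv,(5,150,120),(18,255,255))
n,l,s,c=cv2.connectedComponentsWithStats(mk)
print([(r.tolist(),c[i].round(1).tolist()) for i,r in enumerate(s) if i and r[4]>40])
sc=viewer.capture('scene'); cv2.imwrite('pics/s13.png',cv2.resize(sc[160:240,220:400],None,fx=4,fy=4,interpolation=cv2.INTER_CUBIC))
E
```

```text
t 24.35 p [514.2 -97.7 192.1] rpy [-1.573 -0.    -1.74 ] F [ 0.5 -0.   0. ] g 68.1 q [-0.33  0.39  1.61 -0.    1.14 -0.16]
[([287, 28, 9, 26, 220], [290.8, 40.0]), ([287, 70, 9, 24, 193], [291.3, 81.4]), ([287, 115, 9, 23, 197], [290.8, 125.9])]
```

View pics/w13.png

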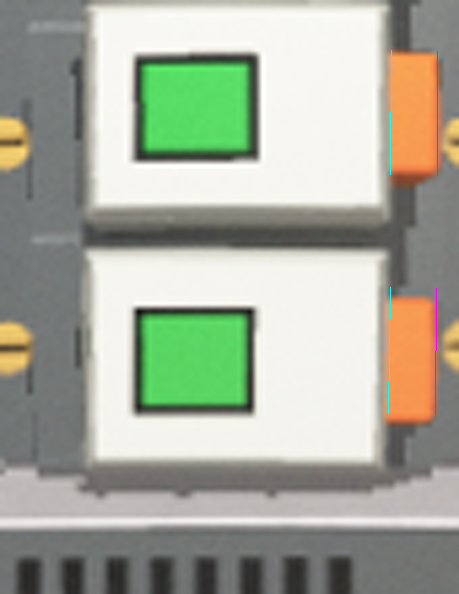

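View pics/s13.png

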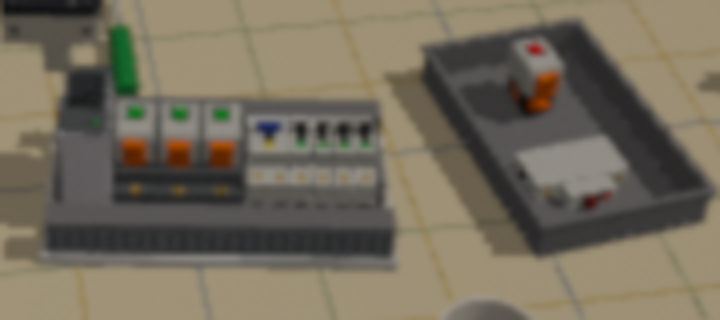

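All three tabs match: 9 px wide in the wrist view, with the outer faces of the two in the enlarged crop on the predicted 30 mm line. The heads are level and the red one stands upright in the tray. A last check that the other things did not shift, then I hand in.

```bash
python3 - <<'E'
from h import *
from plant import bot,viewer
t=viewer.capture('top'); a=cv2.imread('pics/top0.png')
cv2.imwrite('pics/tz.png',np.vstack([np.hstack([x[140:265,85:185],x[140:265,345:445]]).repeat(2,0).repeat(2,1) for x in(a,t)]))
for n,(x,y,w,h) in dict(breaker=(115,170,45,35),carton=(352,195,30,30),tape=(405,182,32,30)).items():
    A=np.float32(cv2.cvtColor(a[y:y+h,x:x+w],6));B=np.float32(cv2.cvtColor(t[y:y+h,x:x+w],6)); print(n,cv2.phaseCorrelate(A,B), np.abs(A-B).mean())
st()
E
```

```text
breaker ((0.5241561000234469, 0.02625703081023545), 0.9880031850602892) 8.555555
carton ((7.383600923264975, 0.2511187952854588), 0.0778003364139133) 25.125555
tape ((0.12078897262161803, 0.1257439131769722), 0.7625434180100759) 13.065625
t 24.50 p [514.3 -97.3 192.1] rpy [-1.574 -0.    -1.739] F [ 0.3 -0.6  0. ] g 67.7 q [-0.33  0.39  1.61 -0.    1.14 -0.16]
```

View pics/tz.png

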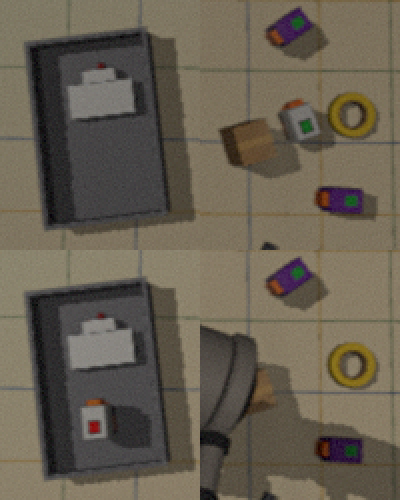

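```bash
python3 - <<'E'
from h import *
from plant import bot,viewer
s=viewer.capture('scene'); a=cv2.imread('pics/scene0.png'); top=viewer.capture('top'); at=cv2.imread('pics/top0.png')
def tm(A,B,x,y,w,h):
    R=cv2.matchTemplate(cv2.resize(B[y-6:y+h+6,x-6:x+w+6],None,fx=4,fy=4,interpolation=2),cv2.resize(A[y:y+h,x:x+w],None,fx=4,fy=4,interpolation=2),5)
    _,v,_,l=cv2.minMaxLoc(R); return (l[0]/4-6,l[1]/4-6,round(v,3))
print('carton scene',tm(a,s,172,188,20,28),'tape scene',tm(a,s,124,212,24,18),'breaker scene',tm(a,s,346,192,32,20))
print('breaker top',tm(at,top,117,170,38,32),'tray corner',tm(at,top,97,152,20,20))
print(bot.close_job())
E
```

```text
carton scene (0.25, -0.25, 0.842) tape scene (-0.25, 0.0, 0.967) breaker scene (0.0, 0.0, 1.0)
breaker top (0.0, 0.0, 0.995) tray corner (0.0, 0.0, 0.995)
the job is handed in; nothing more can be done
None
```

The failed cartridge is in the scrap tray and the fresh one is seated in its bay. I handed the job in at about 24.6 s of the 67 s allowed.

**What I did**
- I squeezed the tab of the red-window cartridge in bay 1, beside the power supply. I lifted it straight out and stood it upright in the tray, clear of the old breaker.
- I then took the light-grey fresh cartridge from between the carton and the tape, leaving the two purple look-alikes alone. I pushed it into bay 1 with its tab the same way round as its neighbours and let go.

**Last checks**
- **Seating:** the fresh cartridge bottomed at the expected height, with about 32 N of push. In the camera view its head is level with the neighbours.
- **Tab:** it sprang out on the predicted line, and all three tabs show the same width (9 px). I judged it locked from this and did not pull-test it.
- **Neighbours and loose things:** both healthy cartridges are in place. The breaker, tape and carton match the starting pictures to within 0.25 px.
- **Disagreement:** one first comparison gave the breaker a 0.5 px shift and gave a meaningless result for the carton, which the arm partly hid from the top camera. Template matching then showed no shift of the breaker in either view. The scene view put the carton within 0.25 px, with a weaker match (0.84).

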